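# Gauge the gap of a casting clamp and hold the gauge in it

## Robot

A 7-joint arm with a two-finger parallel gripper is mounted at the origin on the work surface. World frame = base frame: x ahead of the robot, y to its left, z up, the work surface at z = 0. Lengths are in m, angles in rad, forces in N, time in s.
With the tool pointing down it reaches from about 0.4 to 0.9 m from the base axis. Payload 5.6 kg.
Tool frame: the origin (TCP) lies midway between the tips of the shut fingers; the grasp point (between the pads) lies 19 mm behind it (ctrl.hold_point_z is the distance from the TCP to the grasp point, in m); x points along the fingers, y is the direction in which the jaws open and shut, and the axes are right-handed (so a half turn about x gives the same grasp; the last joint's range is limited). The gripper opens to 92 mm and grips with 3 to 60 N. Pads are 20 mm wide; open, the fingers measure 128 mm over their backs; the gripper's body (75 mm by 189 mm) begins 69 mm behind the grasp point.
Start: joints at [1.138, 0.468, -0.012, 1.603, 0.006, 1.071, -0.056], TCP at [0.247, -0.601, 0.215] pointing down, gripper open.
Joint ranges: [-2.53, 2.53], [-0.31, 2.02], [-1.57, 1.55], [0.28, 2.44], [-1.29, 4.43], [0.15, 1.84], [-2.92, 2.92]. Speed limits (rad/s): [2.57, 2.57, 3.14, 3.14, 3.14, 3.14, 3.14].

## Interface

Orientations are given as a unit quaternion [w, x, y, z].
In Python, from bench import readout, imaging, close_job, ctrl gives the robot as it stands.
- The arm moves only by the shell command python3 -m pendant 'ROWS'. ROWS is a JSON object of lists of equal length, an entry for each row: "gripper": the closure, from 0 (fully open) to 1 (shut); "dp": the shift along the tool's x, y, z in m, a list of three; "dr": the turn, a rotation vector about the tool's x, y, z in rad, a list of three. A call has 1 to 10 rows; each row is the pose to reach, as a shift and turn from the pose commanded when the call began, along the tool's axes at that moment; what a row does not reach only later rows make up. A row lasts 1/10 s, in which the tool goes at most 50 mm and 8.59 degrees, less where a joint would pass 70% of its speed; a pose out of reach is approached as far as the arm can. A call with a gripper value outside its range is refused whole. The fingers move at their own pace and stop on an object; the grip force is fixed at half the most. Time passes only in rows, so rows that repeat a pose let the fingers close. It gives the time, the measured TCP pose, the force and the opening at its end, in the units of the state.
- readout.read_state(): the state, without advancing time (a new reading comes with each control period).
- imaging.get_image(name): name is "scene" or "side" or "wrist"; returns a dict with "pixels" (384x512x3 uint8, red, green, blue), "fovy" (degrees; the focal length in pixels is half the picture's height over the tangent of half this angle, whatever the lens; pixels are square), "cx", "cy" (the principal point, pixels), "distortion" ([k1, k2, p1, p2, k3] as OpenCV has them; the pictures are not rectified), "extrinsics" (4x4, takes a point from world to camera coordinates). Camera axes: x right, y down, z forward; pixel columns grow to the right and rows downward; lengths in m; the calibration is good to about 2 mm. A picture is of the moment at which its call begins. There is no depth.
- close_job(): hands the job in, once; it reports no verdict.
Trained networks look in a picture, given as the dict that the camera call returned (one of the last four; its "shot" number tells which), for a name from the list of things; names that differ only in an ending like _2 or _b are one class to them, and where a whole thing is asked for, a point or a joint stands for the part that bears it (a point fixed in the world has none). Each returns a list of dicts, best first, with "conf" (0 to 1); they miss things now and then, are a little off and sometimes report something else, mostly with a low value. They report only what shows in the picture. A call takes as long as a camera call. They do not tell look-alikes from the thing itself.
- imaging.find_in(picture, label): "rect" ([left, top, width, height] as shares, 0 to 1, of the picture: columns of its width, rows of its height, round what is visible of it).
- imaging.cut_out(picture, label): "pixels" (384x512 bool, what is visible of it) and "rect" ([left, top, width, height] as shares, 0 to 1, of the picture: columns of its width, rows of its height, round what is visible of it).
- imaging.place_of(picture, label): "at" ([column, row] as shares, 0 to 1, of the picture: columns of its width, rows of its height: a listed point, or the origin of a listed thing).
The state is a dict: "time": time; "joint_positions": joint angles; "qvel": joint speeds; "tau": joint torques, N m; "tool_pos": TCP position; "tcp_rot": TCP orientation; "force": force on the tool from outside, world axes, zero at the start; "moment": the same for the moment, N m; "opening": finger opening in m.
Only numpy, scipy, OpenCV 4.12 (cv2) and the standard library are available. Lean on these libraries where they do the work, as an engineer would, in place of code of your own. Each camera call takes 0.05 s, during which the arm holds its last target. There are 200 camera calls.

## Task

Draw the red-handled taper gauge out of the white rack and slide its blade straight down into the gap between the two yellow-lipped plates of the casting clamp, until it just drags snugly on both plates; do not force it. Stop at that depth and finish while still holding the gauge upright there, so that a colleague can lock the clamp. Leave the other gauges and everything else on the bench where they are.

Things in the scene. Friction and masses are not known exactly. Their poses are not given: they have to be found in the camera images.
- red_gauge_grip (a point): Centre of the red handle of the upright red gauge; the handle is 16 thick (gauge x), 30 wide (y), 38 high (z). Below it come a black collar 24 (x) x 38 (y) x 4 and then the steel blade. Grip it across the 16, where nothing stands beside it. In the rack the collar rests on the rack's top, the blade hanging in a slot: draw it straight up by more than 85.
- red_gauge_tip (a point): Centre of the tip (lower end) of the red gauge's blade, 108 below the handle's centre. The blade is 85 long, 24 wide (y), 3.0 thick (x) at the tip, thickening evenly by 1 per 15 of length to 8.7 at the collar.
- red_gauge: The red gauge as a whole (about 70 g); origin at the blade tip; x = thickness, y = width, z = up.
- set_plate: Plate on the clamp's -x side: upright, 6 thick, 72 wide (clamp y), with a rounded yellow lip (radius 6) along its top. A screw has set it, so the gap differs each time and is best found by feel. Origin on the clamp's middle line, 19 above its underside.
- sprung_plate: The like plate on the clamp's +x side, pressed to the other by a spring: 1.5 N at first touch, then 6 N more per 1 mm pushed back (0.4 N per mm of blade depth). Both plates ride on one carriage that floats up to 8 either way along clamp x on a very soft spring (0.12 N per mm), so they centre on the blade. Origin as the other's.
- mouth (a point): Middle of the gap where the yellow lips are closest (4 to 6 apart), 98 above the clamp's underside; lip tops 6 higher. Axes as the clamp's: gauge x goes along clamp x, either way round. The lips lead in a tip within 4 of the middle. First touch: tip 15 to 45 below this point; drag is then about 2 N, rising 0.4 to 0.6 N per mm of depth. Snug is 3 to 8 N of drag. The blade cannot reach the base.
- clamp: Casting clamp, a fixed grey base 190 (x) x 110 (y) x 18 with an upright 90 tall at each x end; origin at the middle of its underside. Its x axis runs across the gap, its y axis along it.
- rack: White gauge rack, fixed, 60 (x) x 236 (y) x 95 tall, origin in the middle of its underside; three slots in its top, at -75, 0 and +75 along its y. The gauges' axes are parallel to the rack's. Which gauge is in which slot varies, and rack and clamp may stand on either side.
- green_gauge: Green-handled gauge of the same handle and length, in another slot of the rack; origin at its blade tip. Leave it.
- blue_gauge: Blue-handled gauge of the same handle and length, in another slot of the rack; origin at its blade tip. Leave it.
- reagent_bottle: Bystander: amber jar, 56 across, 120 tall; origin in the middle of its underside. Leave it.
- beaker: Bystander: white beaker, 70 across, 85 tall; origin in the middle of its underside. Leave it.
- slide_box: Bystander: flat blue slide box 90 x 180 x 35; origin in the middle of its underside. Leave it.
- petri_dish: Bystander: white dish, 90 across, 14 high; origin in the middle of its underside. Leave it.
- tip_box: Bystander: yellow box 85 x 120 x 60; origin in the middle of its underside. Leave it.
Mind the look-alikes: they are no part of the job. Leave any pink or turquoise look-alike of the rack alone.

How it is judged:
On the way:
1. the red gauge is lifted by the fingers with its tip clear above the rack (z of red_gauge_tip in the frame of rack above 0.097 m and contact force between the fingers and red_gauge above 1 N), for 0.1 s.
At the end, for the whole second after the job is handed in: Fingers still grip the red gauge, upright within 0.12 rad, at rest; tip at least 8 mm below the lips' narrowest line, within 25 mm of its middle; pressed by the sprung plate with 1.6 to 11 N, by the set plate with 1 to 13 N; other loose things within 30 mm of their start (contact force between sprung_plate and red_gauge between 1.6 and 11 N and contact force between set_plate and red_gauge between 1 and 13 N and contact force between the fingers and red_gauge above 2 N and z of red_gauge_tip in the frame of mouth below -0.008 m and not (y of red_gauge_tip in the frame of mouth above 0.025 m or y of red_gauge_tip in the frame of mouth below -0.025 m) and angle between red_gauge's own z axis and vertical below 0.12 rad and linear speed of red_gauge below 0.01 m/s and distance of each of reagent_bottle, beaker, slide_box, petri_dish, tip_box, green_gauge, blue_gauge from where it was at the start of the episode below 0.03 m); the arm keeps its last pose, push and grip.
It fails at once if the gauge is forced: a plate is pressed with more than 20 N (contact force between any of sprung_plate, set_plate and red_gauge above 20 N).
It fails at once if another gauge is drawn or a bystander is knocked more than 40 mm (distance of any of reagent_bottle, beaker, slide_box, petri_dish, tip_box, green_gauge, blue_gauge from where it was at the start of the episode above 0.04 m).
It also fails if it takes over 42 s, if anything falls off the work surface, if the arm or the gripper's body presses on something with over 40 N, if the wrist force passes 120 N, or if a joint passes its speed limit or range.

## Working session

There is one attempt and no reset: what is moved stays moved. The work goes in short steps, Python scripts to look and compute and a shell command to move; the robot and the scene stay as the last step left them, time stands still between calls to the robot, and variables do not carry over. Pictures are saved under pics/ and viewed, about 8 in all and at most 12, crops included, and the job is handed in when it is done.

```bash
ls; mkdir -p pics; cat > h.py <<'E'
import numpy as np, cv2
from bench import readout, imaging, ctrl
def K(p):
    f=p["pixels"].shape[0]/2/np.tan(np.radians(p["fovy"])/2)
    return np.array([[f,0,p["cx"]],[0,f,p["cy"]],[0,0,1.]])
def ray(p,uv):  # uv pixels -> origin, dir world
    n=cv2.undistortPoints(np.array([[uv]],float),K(p),np.array(p["distortion"]))[0,0]
    E=np.array(p["extrinsics"]);R,t=E[:3,:3],E[:3,3]
    d=R.T@np.array([n[0],n[1],1]);return -R.T@t,d/np.linalg.norm(d)
def at_z(p,uv,z):
    o,d=ray(p,uv);return o+d*(z-o[2])/d[2]
def tri(rs):
    A=sum(np.eye(3)-np.outer(d,d) for o,d in rs);b=sum((np.eye(3)-np.outer(d,d))@o for o,d in rs)
    x=np.linalg.solve(A,b);return x,[float(np.linalg.norm((np.eye(3)-np.outer(d,d))@(x-o))) for o,d in rs]
def proj(p,X):
    E=np.array(p["extrinsics"]);r=cv2.Rodrigues(E[:3,:3])[0]
    return cv2.projectPoints(np.array(X,float).reshape(-1,3),r,E[:3,3],K(p),np.array(p["distortion"]))[0][:,0]
def save(n,px,s=1):
    px=cv2.resize(px,None,fx=s,fy=s,interpolation=cv2.INTER_CUBIC);cv2.imwrite("pics/"+n,px[:,:,::-1])
E
cat > a.py <<'E'
from h import *
P={n:imaging.get_image(n) for n in("scene","side")}
for n,p in P.items():
    save(n+"0.png",p["pixels"],1.5)
    print(n,p["fovy"],p["distortion"],np.linalg.inv(p["extrinsics"])[:3,3].round(3))
W=np.array([512,384])
for l in["red_gauge_grip","red_gauge_tip","mouth","clamp","rack","green_gauge","blue_gauge","set_plate","sprung_plate","reagent_bottle","beaker","slide_box","petri_dish","tip_box"]:
    rs=[]
    for n,p in P.items():
        r=imaging.place_of(p,l)
        print(l,n,[(np.round(q["at"]*W).tolist(),round(q["conf"],2)) for q in r[:3]])
        if r: rs.append(ray(p,np.array(r[0]["at"])*W))
    if len(rs)==2: x,e=tri(rs);print("   ",x.round(4),np.round(e,4))
s=readout.read_state();print(s["tool_pos"],s["tcp_rot"],s["force"],s["time"],ctrl.hold_point_z)
E
python3 a.py
```

```text
pics
scene 43.160859107066216 [-0.18858978  0.          0.          0.          0.        ] [ 1.009 -0.861  1.475]
side 57.88382219118898 [-0.04542813  0.          0.          0.          0.        ] [0.103 0.957 0.897]
red_gauge_grip scene [([270.0, 157.0], 0.61)]
red_gauge_grip side [([235.0, 212.0], 0.6)]
    [0.5189 0.1553 0.1143] [0.0071 0.0071]
red_gauge_tip scene []
red_gauge_tip side []
mouth scene [([206.0, 244.0], 0.87)]
mouth side [([285.0, 158.0], 0.95)]
    [ 0.4949 -0.2605  0.1046] [0.0007 0.0007]
clamp scene [([208.0, 255.0], 0.83), ([208.0, 246.0], 0.44), ([209.0, 253.0], 0.38)]
clamp side [([286.0, 177.0], 0.85)]
    [ 0.4853 -0.2534  0.0092] [0.0005 0.0005]
rack scene [([339.0, 176.0], 0.83), ([284.0, 167.0], 0.61), ([244.0, 145.0], 0.6)]
rack side [([274.0, 273.0], 0.87), ([169.0, 239.0], 0.76), ([228.0, 246.0], 0.7)]
    [ 0.547   0.2637 -0.0586] [0.1996 0.1996]
green_gauge scene [([290.0, 152.0], 0.57)]
green_gauge side []
blue_gauge scene [([281.0, 164.0], 0.6), ([128.0, 313.0], 0.38)]
blue_gauge side [([287.0, 158.0], 0.65)]
    [0.5107 0.0103 0.2522] [0.1019 0
[... 338 characters left out ...]
5] [0.0074 0.0074]
beaker scene [([289.0, 255.0], 0.67)]
beaker side [([225.0, 180.0], 0.85)]
    [ 0.7258 -0.1229  0.0045] [0.0029 0.0029]
slide_box scene [([287.0, 104.0], 0.62)]
slide_box side [([214.0, 339.0], 0.76)]
    [ 0.4008  0.5392 -0.0041] [0.0016 0.0016]
petri_dish scene [([262.0, 292.0], 0.72)]
petri_dish side [([242.0, 165.0], 0.49), ([226.0, 248.0], 0.16)]
    [ 0.7117 -0.2782 -0.0062] [0.0024 0.0024]
tip_box scene [([129.0, 311.0], 0.74)]
tip_box side [([285.0, 172.0], 0.69), ([324.0, 152.0], 0.57)]
    [ 0.4465 -0.488  -0.0617] [0.1187 0.1187]
[ 0.24689396 -0.60128505  0.21458949] [-0.1368947  -0.69370027 -0.13688081  0.69376034] [0.28275791 0.51375006 0.30858654] 1.5 0.0187
```

View pics/scene0.png

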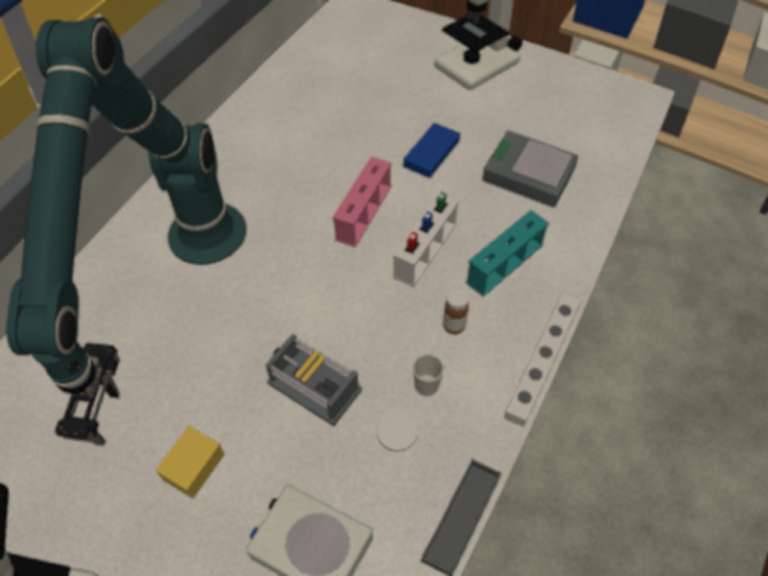

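View pics/side0.png

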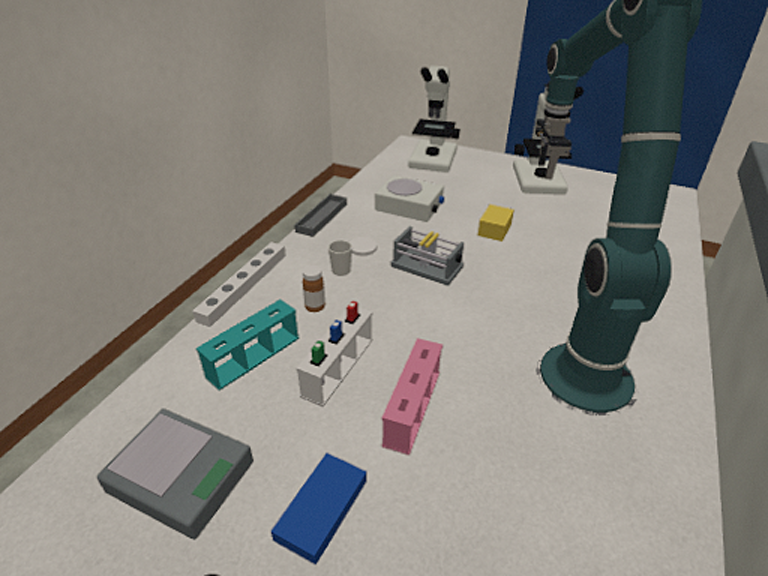

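Scene picture: the white rack is at about (425,243) of 768x576, with red (412,243), blue (428,222) and green (441,203) handles. Look-alike racks are pink (362,200) and turquoise (508,252), both without handles. The clamp with yellow lips is at (311,366). In the side picture the red handle is at (352,311) and the lips at (430,240). Next I measure by colour.

```bash
cat > b.py <<'E'
from h import *
P={n:imaging.get_image(n) for n in("scene","side")}
B={"scene":(255,120,310,180),"side":(195,190,250,250)}
L={"scene":(185,225,225,260),"side":(270,150,305,172)}
hs={"red":[(0,10),(170,180)],"green":[(45,80)],"blue":[(105,125)],"yellow":[(18,35)]}
for c,rg in hs.items():
    rs=[];
    for n,p in P.items():
        hsv=cv2.cvtColor(cv2.GaussianBlur(p["pixels"],(3,3),0),cv2.COLOR_RGB2HSV)
        m=np.zeros(hsv.shape[:2],bool)
        for a,b in rg: m|=(hsv[...,0]>=a)&(hsv[...,0]<=b)&(hsv[...,1]>120)&(hsv[...,2]>50)
        x0,y0,x1,y1=(L if c=="yellow" else B)[n];k=np.zeros_like(m);k[y0:y1,x0:x1]=1;m&=k
        y,x=np.nonzero(m);uv=(x.mean(),y.mean());rs.append(ray(p,uv))
        z=.098 if c=="yellow" else .118
        print(c,n,len(x),np.round(uv,1),at_z(p,uv,z).round(4))
        if c=="yellow":
            # lip direction: principal axis at z=.104
            Q=np.array([at_z(p,q,.101)[:2] for q in zip(x,y)]);q=Q-Q.mean(0);w,v=np.linalg.eigh(q.T@q/len(q));print("  axis yaw",np.degrees(np.arctan2(v[1,1],v[0,1])).round(1),np.sqrt(w).round(4))
    x,e=tri(rs);print("   tri",x.round(4),np.round(e,4))
a=P["scene"]["pixels"][110:200,235:335];b=P["side"]["pixels"][180:280,190:290]
c=P["scene"]["pixels"][215:290,170:250];d=P["side"]["pixels"][145:195,255:315]
f=lambda i:cv2.resize(i,(390,290),interpolation=cv2.INTER_CUBIC)
save("crop.png",np.vstack([np.hstack([f(a),f(b)]),np.hstack([f(c),f(d)])]))
E
python3 b.py
```

```text
red scene 40 [274.2 162.2] [0.5399 0.1357 0.118 ]
red side 61 [234.5 208.3] [0.5348 0.1459 0.118 ]
   tri [0.538  0.1399 0.1123] [0. 0.]
green scene 13 [293.5 135.7] [0.5462 0.2843 0.118 ]
green side 55 [211.5 235.9] [0.5403 0.2966 0.118 ]
   tri [0.544  0.2905 0.1109] [0.0003 0.0003]
blue scene 26 [284.1 148.8] [0.5435 0.2092 0.118 ]
blue side 58 [223.6 221.3] [0.5376 0.2207 0.118 ]
   tri [0.5412 0.2145 0.1114] [0. 0.]
yellow scene 171 [206.  244.2] [ 0.4911 -0.2581  0.098 ]
  axis yaw 83.3 [0.0087 0.02  ]
yellow side 55 [285.7 159.4] [ 0.4924 -0.2566  0.098 ]
  axis yaw 85.9 [0.008  0.0204]
   tri [ 0.4918 -0.2577  0.0977] [0.0009 0.0009]
```

View pics/crop.png

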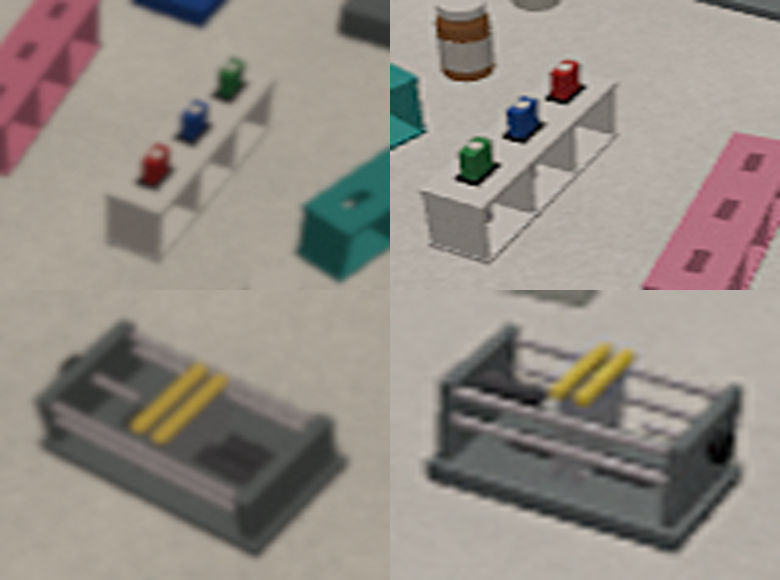

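```bash
cat >> h.py <<'E'
from scipy.spatial.transform import Rotation as Rt
def pose(s=None):
    s=s or readout.read_state();q=np.array(s["tcp_rot"]);return np.array(s["tool_pos"]),Rt.from_quat(q[[1,2,3,0]])
def goal(xyz,yaw):  # tool x down, jaw (tool y) along world yaw; print dp, dr from the current measured pose
    p,R=pose();best=None
    for k in(0,np.pi):
        c,s=np.cos(yaw+k),np.sin(yaw+k);X=np.array([0,0,-1.]);Y=np.array([c,s,0]);T=Rt.from_matrix(np.c_[X,Y,np.cross(X,Y)])
        dr=(R.inv()*T).as_rotvec();
        print("dp",(R.inv().apply(np.array(xyz)-p)).round(4),"dr",dr.round(4))
E
python3 - <<'E'
from h import *
s=readout.read_state();p,R=pose(s);print(R.as_matrix().round(3),s["joint_positions"])
goal([.492,-.258,.30],np.radians(-5.5))
goal([.537,.141,.30],np.radians(-2.3))
E
```

```text
[[-0.     0.38  -0.925]
 [-0.    -0.925 -0.38 ]
 [-1.     0.     0.   ]] [ 1.13797895  0.46747866 -0.01163373  1.60272963  0.00600152  1.0714073
 -0.05628146]
dp [-0.0854 -0.2244 -0.3571] dr [-1.085  0.     0.   ]
dp [-0.0854 -0.2244 -0.3571] dr [ 2.0566  0.     -0.    ]
dp [-0.0854 -0.5764 -0.5503] dr [-1.1409  0.      0.    ]
dp [-0.0854 -0.5764 -0.5503] dr [ 2.0007  0.     -0.    ]
```

```bash
python3 -m pendant '{"gripper":[0,0,0,0,0,0,0,0,0,0],"dp":[[-0.085,-0.02,-0.03],[-0.085,-0.05,-0.08],[-0.085,-0.075,-0.12],[-0.085,-0.1,-0.16],[-0.085,-0.125,-0.2],[-0.085,-0.15,-0.24],[-0.085,-0.175,-0.28],[-0.085,-0.2,-0.32],[-0.085,-0.224,-0.357],[-0.085,-0.224,-0.357]],"dr":[[-0.11,0,0],[-0.22,0,0],[-0.33,0,0],[-0.44,0,0],[-0.55,0,0],[-0.66,0,0],[-0.77,0,0],[-0.88,0,0],[-0.99,0,0],[-1.085,0,0]]}'
python3 - <<'E'
from h import *
p=imaging.get_image("wrist");save("w1.png",p["pixels"],1.5);np.save("w1.npy",p,allow_pickle=True)
print(p["fovy"],p["distortion"],np.linalg.inv(p["extrinsics"]).round(3))
for l in["mouth","set_plate","sprung_plate","clamp"]:
    print(l,[((np.array(q["at"])*[512,384]).round(1).tolist(),round(q["conf"],2)) for q in imaging.place_of(p,l)[:2]])
r=imaging.place_of(p,"mouth")
if r: print(at_z(p,np.array(r[0]["at"])*[512,384],.098))
goal([.537,.141,.27],np.radians(-2.3))
E
```

```text
time: 2.6
tool_pos: [0.4956, -0.2516, 0.3002]
tcp_rot: [0.479, 0.521, 0.479, -0.519]
force: [-0.1, -0.7, 0.7]
opening: 0.0918
70.51648712645594 [-0.06481644  0.          0.          0.          0.        ] [[ 0.997 -0.079 -0.021  0.501]
 [-0.081 -0.957 -0.279 -0.173]
 [ 0.002  0.28  -0.96   0.471]
 [ 0.     0.     0.     1.   ]]
mouth [([252.3, 173.9], 0.65)]
set_plate [([251.3, 163.3], 0.69)]
sprung_plate [([255.5, 159.7], 0.75)]
clamp [([253.8, 161.3], 0.86), ([256.3, 159.6], 0.72)]
[ 0.49013162 -0.26089761  0.098     ]
dp [ 0.0292  0.0053 -0.4039] dr [-0.0607  0.0007  0.0005]
dp [ 0.0292  0.0053 -0.4039] dr [ 3.0809e+00  8.0000e-04 -1.1000e-03]
```

View pics/w1.png

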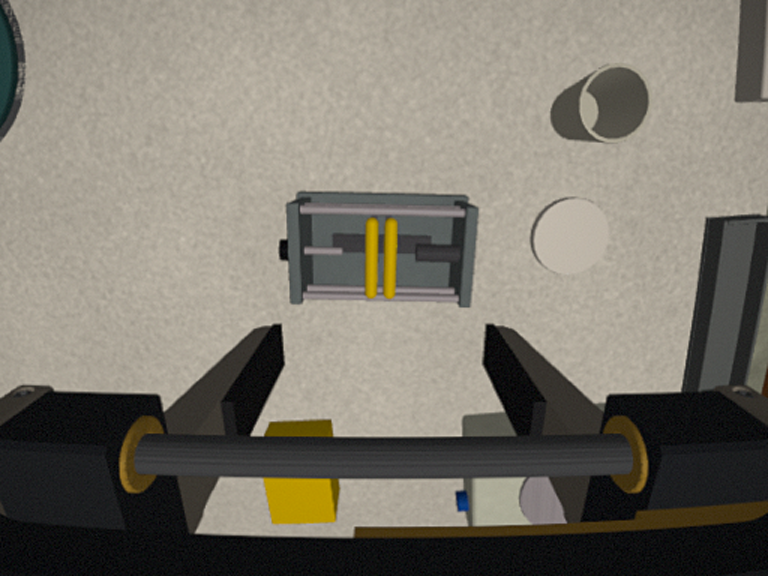

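The wrist view shows the clamp with its two lips at x≈372 and 391, rows 218–300 of 768x576. I fit their position and yaw from the saved picture, then go over the rack.

```bash
cat > lips.py <<'E'
from h import *
def lips(p,box):
    hsv=cv2.cvtColor(p["pixels"],cv2.COLOR_RGB2HSV);m=((hsv[...,0]>=18)&(hsv[...,0]<=35)&(hsv[...,1]>150)&(hsv[...,2]>90)).astype(np.uint8)
    x0,y0,x1,y1=box;k=np.zeros_like(m);k[y0:y1,x0:x1]=1
    n,lab,st,c=cv2.connectedComponentsWithStats(m&k);C=[]
    for i in range(1,n):
        if st[i,4]<60: continue
        y,x=np.nonzero(lab==i);Q=np.array([at_z(p,q,.100)[:2] for q in zip(x,y)]);q=Q-Q.mean(0);w,v=np.linalg.eigh(q.T@q/len(q));a=v[:,1]*np.sign(v[1,1])
        s=q@a;C.append(Q.mean(0));print("lip",st[i],Q.mean(0).round(4),"yaw",np.degrees(np.arctan2(a[1],a[0])).round(2)-90,"len",np.ptp(s).round(4))
    print("mid",np.mean(C,0).round(4),"sep",np.linalg.norm(C[0]-C[1]).round(4) if len(C)>1 else "")
if __name__=="__main__":
    lips(np.load("w1.npy",allow_pickle=True).item(),(225,135,290,210))
E
python3 lips.py
python3 -m pendant '{"gripper":[0,0,0,0,0,0,0,0,0,0],"dp":[[0.003,0,-0.03],[0.006,0.001,-0.08],[0.009,0.002,-0.13],[0.012,0.003,-0.18],[0.016,0.004,-0.23],[0.02,0.005,-0.28],[0.025,0.005,-0.32],[0.029,0.005,-0.34],[0.029,0.005,-0.34],[0.029,0.005,-0.34]],"dr":[[-0.01,0,0],[-0.02,0,0],[-0.03,0,0],[-0.04,0,0],[-0.05,0,0],[-0.06,0,0],[-0.06,0,0],[-0.06,0,0],[-0.06,0,0],[-0.06,0,0]]}'
python3 - <<'E'
from h import *
p=imaging.get_image("wrist");save("w2.png",p["pixels"],1.5);np.save("w2.npy",p,allow_pickle=True)
for l in["red_gauge_grip","rack","blue_gauge","green_gauge"]:
    print(l,[((np.array(q["at"])*[512,384]).round(1).tolist(),round(q["conf"],2)) for q in imaging.place_of(p,l)[:2]])
r=imaging.place_of(p,"red_gauge_grip")
if r: print(at_z(p,np.array(r[0]["at"])*[512,384],.118))
print(pose()[0])
E
```

```text
lip [243 145   9  54 425] [ 0.4834 -0.2566] yaw -6.060000000000002 len 0.0761
lip [256 145   9  54 427] [ 0.5009 -0.2577] yaw -5.760000000000005 len 0.076
mid [ 0.4921 -0.2571] sep 0.0175
time: 3.9
tool_pos: [0.5299, 0.0778, 0.2704]
tcp_rot: [-0.49, -0.509, -0.49, 0.51]
force: [-0.5, -0.1, 0.3]
opening: 0.092
red_gauge_grip [([259.7, 120.7], 0.78)]
rack [([392.5, 25.7], 0.83), ([122.1, 47.8], 0.75)]
blue_gauge [([260.6, 67.6], 0.86)]
green_gauge [([256.7, 12.3], 0.46)]
[0.53632756 0.14260367 0.118     ]
[0.52989651 0.07817287 0.27073038]
```

View pics/w2.png

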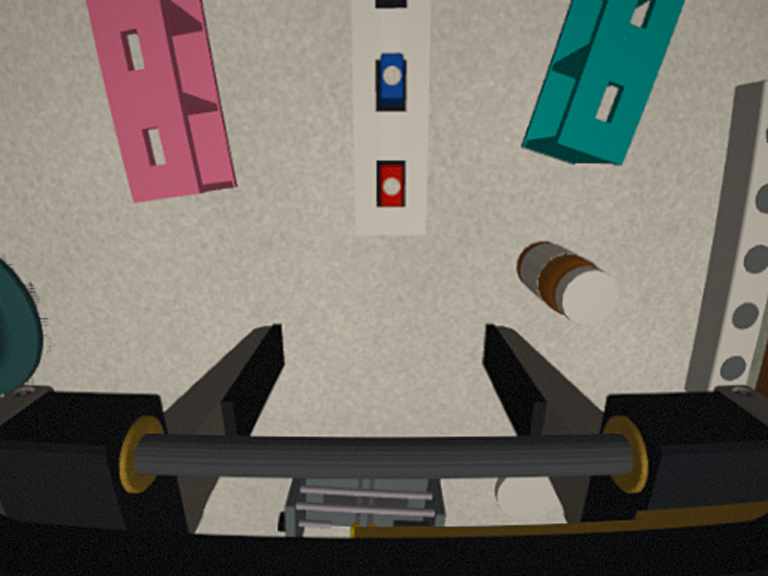

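The wrist view shows the red handle and its black collar at (391,184), blue at (391,80), the pink rack on the left and the turquoise one on the right. Red candidates: only this handle. I compute its centre from dot (z .137) and collar (z .099).

```bash
python3 - <<'E'
from h import *
p=np.load("w2.npy",allow_pickle=True).item();px=p["pixels"]
hsv=cv2.cvtColor(px,cv2.COLOR_RGB2HSV)
def cen(m,box):
    x0,y0,x1,y1=box;k=np.zeros(m.shape,bool);k[y0:y1,x0:x1]=1;y,x=np.nonzero(m&k);return np.array([x.mean(),y.mean()]),(x.min(),x.max(),y.min(),y.max())
white=(hsv[...,1]<70)&(hsv[...,2]>100)
for n,b in(("red",(254,115,268,134)),("blue",(254,44,268,60))):
    c,e=cen(white,b);print(n,"dot",c.round(1),e,at_z(p,c,.138).round(4))
dark=(px.max(2)<70)|(hsv[...,1]>150)
c,e=cen(dark,(245,100,276,145));print("collar",e);u=np.array([(e[0]+e[1])/2,(e[2]+e[3])/2]);print(at_z(p,u,.099).round(4))
for n,(a,b) in {"x":((e[0]-.5,u[1]),(e[1]+.5,u[1])),"y":((u[0],e[2]-.5),(u[0],e[3]+.5))}.items(): print(n,np.linalg.norm(at_z(p,a,.099)-at_z(p,b,.099)).round(4))
# rack edges at z=.095
L=[];
for y in range(20,150,10):
    r=(px[y].min(1)>0)&(hsv[y,:,1]<60);row=px[y,:,:].sum(1).astype(int);g=np.diff(cv2.GaussianBlur(row.astype(np.float32)[None],(5,1),0)[0]);a=225+np.argmax(g[225:250]);b=272+np.argmin(g[272:300]);L.append([at_z(p,(a+.5,y),.095)[:2],at_z(p,(b+.5,y),.095)[:2]])
L=np.array(L)
for i in(0,1):
    s=np.polyfit(L[:,i,1],L[:,i,0],1);print("edge yaw",-np.degrees(np.arctan(s[0])).round(2),"x at y=.141",np.polyval(s,.141).round(4))
goal([.5365,.142,.270],np.radians(-2.3))
E
```

```text
red dot [260.7 123.7] (np.int64(256), np.int64(266), np.int64(119), np.int64(129)) [0.537  0.1402 0.138 ]
blue dot [260.9  50. ] (np.int64(255), np.int64(267), np.int64(44), np.int64(56)) [0.5397 0.2148 0.138 ]
collar (np.int64(251), np.int64(269), np.int64(107), np.int64(137))
[0.5369 0.1402 0.099 ]
x 0.0233
y 0.0373
edge yaw -3.36 x at y=.141 0.5039
edge yaw -2.15 x at y=.141 0.5674
dp [ 0.0007  0.0041 -0.064 ] dr [ 0.0017  0.0004 -0.0004]
dp [ 0.0007  0.0041 -0.064 ] dr [-3.1399e+00  6.0000e-04  7.0000e-04]
```

```bash
python3 -m pendant '{"gripper":[0,0,0,0,0,0,0,0,0,0],"dp":[[0,0.002,-0.031],[0,0.005,-0.062],[0.03,0.005,-0.062],[0.06,0.005,-0.062],[0.09,0.005,-0.062],[0.12,0.005,-0.062],[0.145,0.005,-0.062],[0.16,0.005,-0.062],[0.165,0.005,-0.062],[0.165,0.005,-0.062]],"dr":[[0,0,0],[0,0,0],[0,0,0],[0,0,0],[0,0,0],[0,0,0],[0,0,0],[0,0,0],[0,0,0],[0,0,0]]}'
python3 - <<'E'
from h import *
goal([.537,.140,.105],np.radians(-2.3))
p=imaging.get_image("wrist");save("w3.png",p["pixels"],1.5)
s=readout.read_state();print(s["force"],s["moment"],s["time"])
E
```

```text
time: 5.2
tool_pos: [0.537, 0.1412, 0.1055]
tcp_rot: [-0.491, -0.509, -0.491, 0.509]
force: [0.3, -0.1, 0.8]
opening: 0.0915
dp [0.0005 0.     0.0012] dr [0.0038 0.     0.0003]
dp [0.0005 0.     0.0012] dr [-3.1378e+00 -5.0000e-04  1.0000e-04]
[-0.10984365  0.29665214 -0.21897648] [-0.03090613 -0.10804624  0.06297141] 5.25
```

View pics/w3.png

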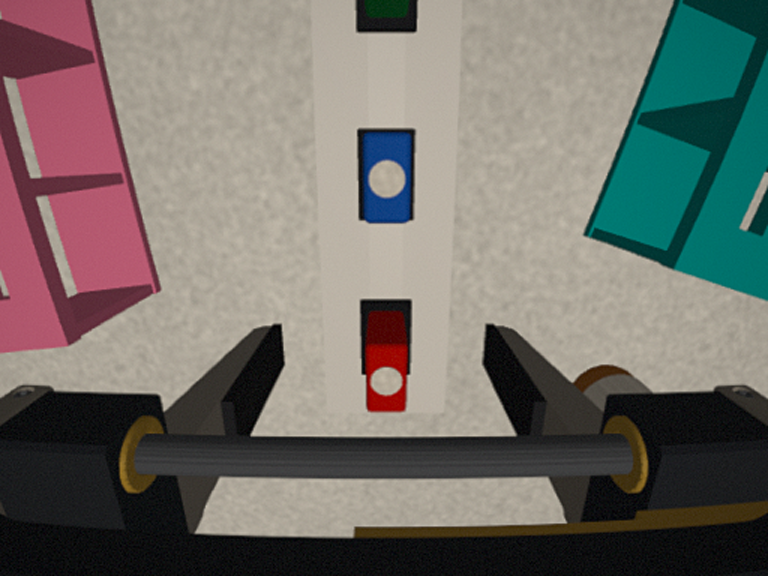

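The red handle at (386,375) stands centred between the fingers (282 and 487). Closing.

```bash
python3 -m pendant '{"gripper":[1,1,1,1,1,1,1,1],"dp":[[0,0,0.001],[0,0,0.001],[0,0,0.001],[0,0,0.001],[0,0,0.001],[0,0,0.001],[0,0,0.001],[0,0,0.001]],"dr":[[0,0,0],[0,0,0],[0,0,0],[0,0,0],[0,0,0],[0,0,0],[0,0,0],[0,0,0]]}'
```

```text
time: 6.05
tool_pos: [0.5369, 0.1403, 0.1055]
tcp_rot: [-0.491, -0.509, -0.491, 0.509]
force: [0.7, -0.0, -0.7]
opening: 0.0301
```

```bash
python3 -m pendant '{"gripper":[1,1,1,1,1],"dp":[[0,0,0],[0,0,0],[0,0,0],[0,0,0],[0,0,0]],"dr":[[0,0,0],[0,0,0],[0,0,0],[0,0,0],[0,0,0]]}'
```

```text
time: 6.55
tool_pos: [0.5369, 0.1403, 0.1055]
tcp_rot: [-0.491, -0.509, -0.491, 0.509]
force: [-0.3, -0.3, -0.7]
opening: 0.0158
```

```bash
python3 -m pendant '{"gripper":[1,1,1,1,1,1,1,1,1,1],"dp":[[-0.005,0,0],[-0.02,0,0],[-0.04,0,0],[-0.06,0,0],[-0.08,0,0],[-0.1,0,0],[-0.12,0,0],[-0.13,0,0],[-0.13,0,0],[-0.13,0,0]],"dr":[[0,0,0],[0,0,0],[0,0,0],[0,0,0],[0,0,0],[0,0,0],[0,0,0],[0,0,0],[0,0,0],[0,0,0]]}'
python3 - <<'E'
from h import *
P={n:imaging.get_image(n) for n in("scene","side","wrist")}
a=P["scene"]["pixels"][100:200,220:320];b=P["side"]["pixels"][150:250,190:290]
f=lambda i:cv2.resize(i,(390,390),interpolation=cv2.INTER_CUBIC)
save("lift.png",np.hstack([f(a),f(b)]))
for n in("scene","side"):
    for l in("red_gauge_tip","red_gauge_grip"):
        print(n,l,[((np.array(q["at"])*[512,384]).round(1).tolist(),round(q["conf"],2)) for q in imaging.place_of(P[n],l)[:2]], "expect",proj(P[n],[.537,.140,.1405 if l[-3:]=="tip" else .2485]).round(1))
goal([.492,-.2575,.2355],np.radians(-5.9))
s=readout.read_state();print(s["force"],s["opening"],s["joint_positions"])
E
```

```text
time: 7.55
tool_pos: [0.5366, 0.1401, 0.2353]
tcp_rot: [-0.491, -0.509, -0.491, 0.509]
force: [-0.6, 0.4, -2.4]
opening: 0.0157
scene red_gauge_tip [([272.6, 155.8], 0.69), ([286.4, 252.5], 0.67)] expect [[274.2 157.1]]
scene red_gauge_grip [([272.4, 133.2], 0.66)] expect [[274.9 136.8]]
side red_gauge_tip [([236.0, 204.2], 0.7)] expect [[234.6 202.1]]
side red_gauge_grip [([233.6, 178.3], 0.56)] expect [[233.7 176.4]]
dp [-0.0004 -0.0303  0.3991] dr [0.0669 0.0001 0.0011]
dp [-0.0004 -0.0303  0.3991] dr [-3.0746e+00 -1.7000e-03  2.0000e-04]
[-0.20429213  0.17458678 -1.02350397] 0.015799346833744433 [ 0.17280284  0.3589202  -0.6067207   1.78616957  0.23005561  1.06885753
 -0.55189881]
```

View pics/lift.png

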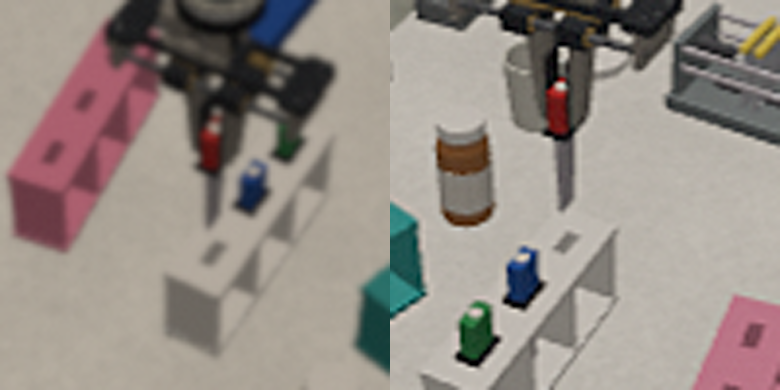

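The gauge hangs upright from the fingers with its tip clear of the rack; the blue and green gauges are in place. Carrying it to the clamp.

```bash
python3 -m pendant '{"gripper":[1,1,1,1,1,1,1,1,1,1],"dp":[[0,-0.001,0.01],[0,-0.003,0.03],[0,-0.005,0.06],[0,-0.007,0.09],[0,-0.009,0.12],[0,-0.011,0.15],[0,-0.013,0.18],[0,-0.015,0.205],[0,-0.017,0.225],[0,-0.019,0.24]],"dr":[[0,0,0],[0,0,0],[0.01,0,0],[0.02,0,0],[0.03,0,0],[0.04,0,0],[0.05,0,0],[0.06,0,0],[0.067,0,0],[0.067,0,0]]}'
python3 - <<'E'
from h import *
goal([.492,-.2575,.2355],np.radians(-5.9))
E
```

```text
time: 8.9
tool_pos: [0.5085, -0.1013, 0.2355]
tcp_rot: [-0.473, -0.525, -0.473, 0.526]
force: [-0.0, -0.1, -0.4]
opening: 0.0156
dp [1.00e-04 0.00e+00 1.57e-01] dr [-0.0026  0.0007  0.0003]
dp [1.00e-04 0.00e+00 1.57e-01] dr [ 3.139e+00  4.000e-04 -1.100e-03]
```

```bash
python3 -m pendant '{"gripper":[1,1,1,1,1,1,1,1,1,1],"dp":[[0,0,0.01],[0,0,0.03],[0,0,0.055],[0,0,0.08],[0,0,0.105],[0,0,0.13],[0,0,0.147],[0,0,0.155],[0,0,0.157],[0,0,0.157]],"dr":[[0,0,0],[0,0,0],[0,0,0],[0,0,0],[0,0,0],[0,0,0],[0,0,0],[0,0,0],[0,0,0],[0,0,0]]}'
python3 - <<'E'
from h import *
from lips import lips
P={n:imaging.get_image(n) for n in("scene","side","wrist")}
a=P["scene"]["pixels"][190:270,160:260];b=P["side"]["pixels"][110:190,235:335]
f=lambda i:cv2.resize(i,(400,320),interpolation=cv2.INTER_CUBIC)
save("over.png",np.hstack([f(a),f(b)]))
W=np.array([512,384])
for l in("red_gauge_tip","mouth"):
    rs=[]
    for n in("scene","side"):
        r=imaging.place_of(P[n],l)
        print(n,l,[((np.array(q["at"])*W).round(1).tolist(),round(q["conf"],2)) for q in r[:2]], "expect",proj(P[n],[.492,-.2575,.1405 if l[-3:]=="tip" else .098]).round(1))
        if r: rs.append(ray(P[n],np.array(r[0]["at"])*W))
    if len(rs)==2: print(tri(rs))
goal([.492,-.2575,.2355],np.radians(-5.9))
s=readout.read_state();print(s["force"],s["moment"],s["tool_pos"],s["time"])
E
```

```text
time: 9.9
tool_pos: [0.4933, -0.2542, 0.2355]
tcp_rot: [0.474, 0.525, 0.474, -0.525]
force: [0.8, -0.5, -0.5]
opening: 0.0156
scene red_gauge_tip [([208.9, 236.4], 0.41)] expect [[205.1 237.6]]
side red_gauge_tip [([287.2, 151.3], 0.6)] expect [[286.5 150.8]]
(array([ 0.49380635, -0.25030145,  0.14067164]), [0.007071303578084481, 0.007071303578084289])
scene mouth [([207.6, 243.0], 0.58)] expect [[206.3 244.1]]
side mouth [([284.7, 159.4], 0.58)] expect [[285.9 159.4]]
(array([ 0.4948699 , -0.25249353,  0.09998525]), [0.0005557714775380014, 0.0005557714775381281])
dp [ 0.0002 -0.0009  0.0031] dr [ 0.0008  0.     -0.0001]
dp [ 0.0002 -0.0009  0.0031] dr [-3.1408e+00  1.0000e-04  0.0000e+00]
[-0.33202291  0.36539639 -0.03558393] [-0.06839466 -0.05160549  0.0092084 ] [ 0.49324134 -0.2544826   0.23565745] 10.25
```

View pics/over.png

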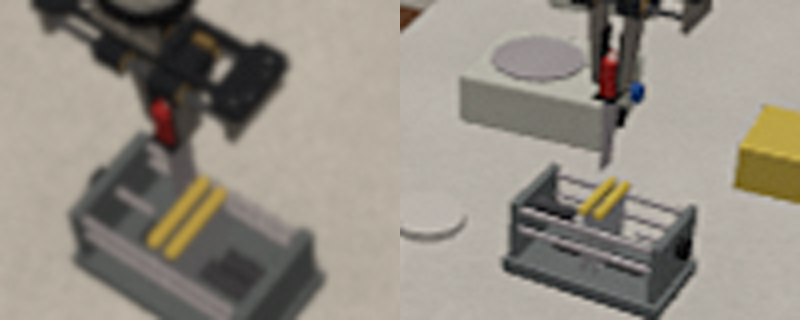

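In both crops the blade hangs upright above the gap, in line with it. Trim 1 mm in x and 3 mm in y, then go down to the lip tops and take a force baseline.

```bash
python3 -m pendant '{"gripper":[1,1,1,1,1,1],"dp":[[0,-0.001,0.003],[0,-0.001,0.003],[0.01,-0.001,0.003],[0.02,-0.001,0.003],[0.03,-0.001,0.003],[0.03,-0.001,0.003]],"dr":[[0,0,0],[0,0,0],[0,0,0],[0,0,0],[0,0,0],[0,0,0]]}'
cat > feel.py <<'E'
from h import *
import sys
F=[];M=[]
for i in range(int(sys.argv[1]) if len(sys.argv)>1 else 10):
    imaging.get_image("wrist");s=readout.read_state();F.append(s["force"]);M.append(s["moment"])
print("F",np.mean(F,0).round(2),"sd",np.std(F,0).round(2),"M",np.mean(M,0).round(3),"tcp",np.round(s["tool_pos"],4),"open",round(s["opening"],4),"t",round(s["time"],2))
E
python3 feel.py; python3 - <<'E'
from h import *
goal([.492,-.2575,.2055],np.radians(-5.9))
P={n:imaging.get_image(n) for n in("scene","side")}
a=P["scene"]["pixels"][205:265,170:245];b=P["side"]["pixels"][125:185,250:325]
f=lambda i:cv2.resize(i,(400,320),interpolation=cv2.INTER_CUBIC)
save("lip.png",np.hstack([f(a),f(b)]))
E
```

```text
time: 10.85
tool_pos: [0.4906, -0.2573, 0.2034]
tcp_rot: [-0.472, -0.525, -0.475, 0.525]
force: [-0.3, 1.0, -0.2]
opening: 0.016
F [ 0.15 -0.05 -0.29] sd [0.51 0.64 0.67] M [-0.015 -0.079 -0.002] tcp [ 0.4919 -0.258   0.2059] open 0.0162 t 11.35
dp [ 0.0004  0.0001 -0.0005] dr [-0.0002  0.0003 -0.0004]
dp [ 0.0004  0.0001 -0.0005] dr [ 3.1414e+00 -7.0000e-04 -5.0000e-04]
```

View pics/lip.png

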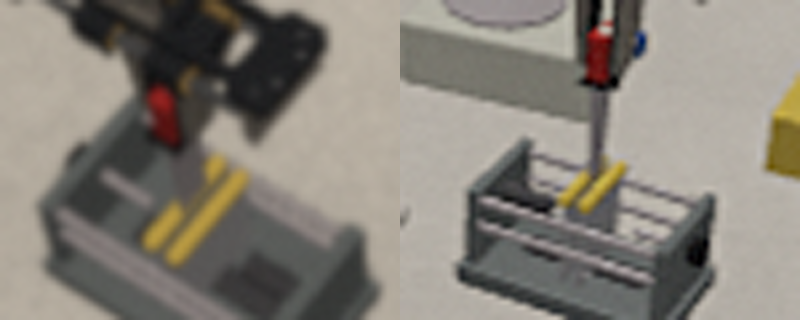

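The blade hangs just above the gap, in line with it. Baseline Fz is about -0.3 N. Descending 24 mm, still above the earliest possible touch.

```bash
python3 -m pendant '{"gripper":[1,1,1,1,1,1,1,1],"dp":[[0.004,0,0],[0.008,0,0],[0.012,0,0],[0.016,0,0],[0.02,0,0],[0.024,0,0],[0.024,0,0],[0.024,0,0]],"dr":[[0,0,0],[0,0,0],[0,0,0],[0,0,0],[0,0,0],[0,0,0],[0,0,0],[0,0,0]]}'
python3 feel.py 10
```

```text
time: 12.25
tool_pos: [0.4917, -0.2578, 0.1815]
tcp_rot: [-0.474, -0.525, -0.474, 0.525]
force: [0.8, -0.3, 0.2]
opening: 0.0158
F [-0.04  0.09 -0.52] sd [0.4  0.32 0.58] M [-0.039 -0.062  0.008] tcp [ 0.4918 -0.2579  0.1816] open 0.0156 t 12.75
```

```bash
python3 -m pendant '{"gripper":[1,1,1,1],"dp":[[0.002,0,0],[0.004,0,0],[0.006,0,0],[0.006,0,0]],"dr":[[0,0,0],[0,0,0],[0,0,0],[0,0,0]]}'
python3 feel.py 8
python3 -m pendant '{"gripper":[1,1,1],"dp":[[0.002,0,0],[0.004,0,0],[0.004,0,0]],"dr":[[0,0,0],[0,0,0],[0,0,0]]}'
python3 feel.py 8
```

```text
time: 13.15
tool_pos: [0.4916, -0.2578, 0.1751]
tcp_rot: [-0.473, -0.525, -0.474, 0.525]
force: [-0.8, -0.1, -0.0]
opening: 0.0157
F [-0.04  0.2  -0.4 ] sd [0.38 0.49 0.31] M [-0.052 -0.074 -0.001] tcp [ 0.4918 -0.2579  0.1756] open 0.0158 t 13.55
time: 13.85
tool_pos: [0.4916, -0.2578, 0.1712]
tcp_rot: [-0.473, -0.525, -0.474, 0.525]
force: [-1.0, -0.3, -1.0]
opening: 0.0158
F [ 0.26  0.03 -0.74] sd [0.53 0.46 0.55] M [-0.045 -0.062 -0.006] tcp [ 0.4918 -0.2579  0.1716] open 0.0158 t 14.25
```

```bash
python3 -m pendant '{"gripper":[1,1,1],"dp":[[0.002,0,0],[0.004,0,0],[0.004,0,0]],"dr":[[0,0,0],[0,0,0],[0,0,0]]}'
python3 feel.py 8
python3 -m pendant '{"gripper":[1,1,1],"dp":[[0.002,0,0],[0.003,0,0],[0.003,0,0]],"dr":[[0,0,0],[0,0,0],[0,0,0]]}'
python3 feel.py 8
```

```text
time: 14.55
tool_pos: [0.4916, -0.2578, 0.1672]
tcp_rot: [-0.473, -0.525, -0.474, 0.525]
force: [0.4, 0.3, -1.2]
opening: 0.016
F [ 0.17  0.32 -0.66] sd [0.5  0.58 0.58] M [-0.023 -0.067 -0.002] tcp [ 0.4918 -0.2579  0.1676] open 0.0158 t 14.95
time: 15.25
tool_pos: [0.4917, -0.2578, 0.1644]
tcp_rot: [-0.474, -0.525, -0.474, 0.525]
force: [-0.0, -0.2, -1.0]
opening: 0.0158
F [-0.16 -0.21 -0.65] sd [0.62 0.53 0.62] M [-0.046 -0.093  0.013] tcp [ 0.4918 -0.2579  0.1646] open 0.016 t 15.65
```

```bash
python3 -m pendant '{"gripper":[1,1,1],"dp":[[0.002,0,0],[0.003,0,0],[0.003,0,0]],"dr":[[0,0,0],[0,0,0],[0,0,0]]}'
python3 feel.py 8
python3 -m pendant '{"gripper":[1,1,1],"dp":[[0.002,0,0],[0.003,0,0],[0.003,0,0]],"dr":[[0,0,0],[0,0,0],[0,0,0]]}'
python3 feel.py 8
```

```text
time: 15.95
tool_pos: [0.4917, -0.2579, 0.1613]
tcp_rot: [-0.473, -0.525, -0.474, 0.525]
force: [0.4, 0.3, -0.3]
opening: 0.016
F [ 0.11  0.14 -0.25] sd [0.4  0.55 0.38] M [-0.026 -0.097  0.003] tcp [ 0.4918 -0.2579  0.1616] open 0.0158 t 16.35
time: 16.65
tool_pos: [0.4917, -0.2579, 0.1583]
tcp_rot: [-0.473, -0.525, -0.474, 0.525]
force: [-0.4, -1.4, 0.2]
opening: 0.0158
F [ 0.22 -0.36 -0.77] sd [0.37 0.5  0.37] M [-0.039 -0.079 -0.012] tcp [ 0.4918 -0.2579  0.1586] open 0.0154 t 17.05
```

```bash
python3 -m pendant '{"gripper":[1,1,1],"dp":[[0.002,0,0],[0.003,0,0],[0.003,0,0]],"dr":[[0,0,0],[0,0,0],[0,0,0]]}'
python3 feel.py 8
python3 -m pendant '{"gripper":[1,1,1],"dp":[[0.002,0,0],[0.003,0,0],[0.003,0,0]],"dr":[[0,0,0],[0,0,0],[0,0,0]]}'
python3 feel.py 8
```

```text
time: 17.35
tool_pos: [0.4917, -0.2579, 0.1554]
tcp_rot: [-0.474, -0.525, -0.474, 0.525]
force: [0.2, 0.3, -1.6]
opening: 0.0158
F [ 0.02 -0.18 -1.02] sd [0.37 0.49 0.48] M [-0.054 -0.111 -0.014] tcp [ 0.4917 -0.2579  0.1556] open 0.0157 t 17.75
time: 18.05
tool_pos: [0.492, -0.258, 0.1527]
tcp_rot: [0.474, 0.525, 0.473, -0.525]
force: [0.2, -2.0, 0.2]
opening: 0.0159
F [ 0.66 -0.09  0.9 ] sd [0.54 0.66 0.46] M [-0.093 -0.148 -0.01 ] tcp [ 0.4918 -0.258   0.1526] open 0.0155 t 18.45
```

Touch: Fz rose from -0.6 to +0.9 N with the tip about 41 mm below the mouth. Going on in 2–3 mm steps to about 5 N of drag.

```bash
python3 -m pendant '{"gripper":[1,1,1,1],"dp":[[0.001,0,0],[0.002,0,0],[0.003,0,0],[0.003,0,0]],"dr":[[0,0,0],[0,0,0],[0,0,0],[0,0,0]]}'
python3 feel.py 10
```

```text
time: 18.85
tool_pos: [0.4918, -0.2579, 0.1496]
tcp_rot: [0.474, 0.525, 0.474, -0.525]
force: [-0.6, 0.1, 1.8]
opening: 0.0154
F [ 0.41 -0.18  2.01] sd [0.49 0.52 0.4 ] M [-0.075 -0.143 -0.006] tcp [ 0.4917 -0.2579  0.1496] open 0.016 t 19.35
```

```bash
python3 -m pendant '{"gripper":[1,1,1,1],"dp":[[0.001,0,0],[0.002,0,0],[0.003,0,0],[0.003,0,0]],"dr":[[0,0,0],[0,0,0],[0,0,0],[0,0,0]]}'
python3 feel.py 10
```

```text
time: 19.75
tool_pos: [0.4919, -0.2579, 0.1465]
tcp_rot: [0.474, 0.525, 0.474, -0.525]
force: [0.4, -0.2, 1.7]
opening: 0.0158
F [0.44 0.08 2.52] sd [0.36 0.47 0.38] M [-0.084 -0.136 -0.018] tcp [ 0.4917 -0.2579  0.1465] open 0.0157 t 20.25
```

```bash
python3 -m pendant '{"gripper":[1,1,1,1],"dp":[[0.001,0,0],[0.002,0,0],[0.003,0,0],[0.003,0,0]],"dr":[[0,0,0],[0,0,0],[0,0,0],[0,0,0]]}'
python3 feel.py 12
```

```text
time: 20.65
tool_pos: [0.4919, -0.2579, 0.1435]
tcp_rot: [0.474, 0.525, 0.474, -0.525]
force: [0.3, 0.4, 3.5]
opening: 0.0158
F [-0.03 -0.23  3.54] sd [0.36 0.6  0.42] M [-0.087 -0.159 -0.015] tcp [ 0.4918 -0.2579  0.1436] open 0.0157 t 21.25
```

Drag is about 4.1 N, inside the 3–8 N band. A last check by picture.

```bash
python3 - <<'E'
from h import *
P={n:imaging.get_image(n) for n in("scene","side")}
a=P["scene"]["pixels"][205:275,165:250];b=P["side"]["pixels"][125:195,245:330]
f=lambda i:cv2.resize(i,(400,330),interpolation=cv2.INTER_CUBIC)
save("end.png",np.vstack([np.hstack([f(a),f(b)]),np.hstack([cv2.resize(P[n]["pixels"],(400,266),interpolation=cv2.INTER_AREA) for n in P])]))
goal([.492,-.2575,.1435],np.radians(-5.9));s=readout.read_state();print(s["time"],np.abs(s["qvel"]).max())
E
```

```text
dp [ 0.0001  0.0002 -0.0004] dr [-0.0001  0.0001  0.    ]
dp [ 0.0001  0.0002 -0.0004] dr [ 3.1415e+00  0.0000e+00 -1.0000e-04]
21.35 0.002451491064957416
```

View pics/end.png

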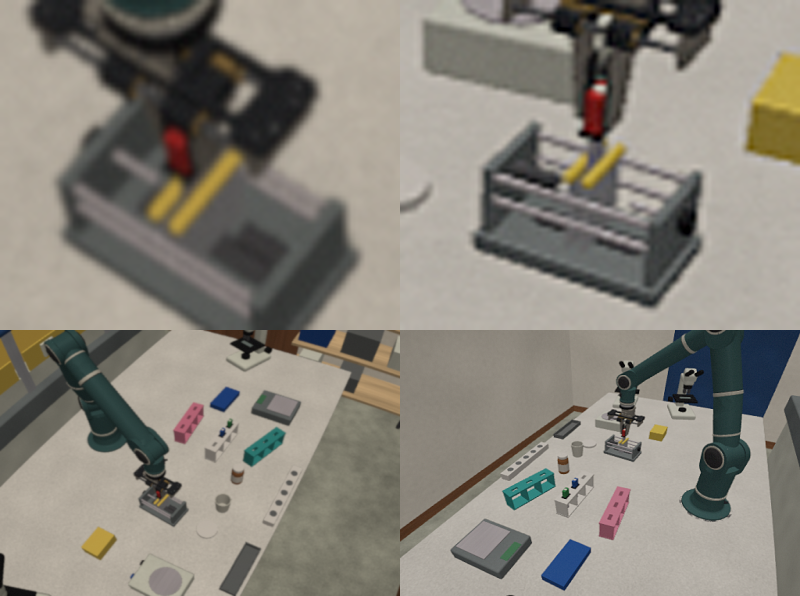

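The blade stands upright between the two lips (side crop, about (597,165)), and the other gauges and bystanders are where they were. Handing in.

```bash
python3 -c "
from bench import close_job
print(close_job())"
```

```text
the job is handed in; nothing more can be done
None
```

I drew the red gauge straight up out of the white rack and lowered its blade into the clamp gap by feel. I stopped at about 4.1 N of drag and handed the job in at about 21.4 s, still gripping the gauge upright; no verdict came back.

- **Depth and drag:** first touch came with the tip about 38 to 41 mm below the mouth, and I stopped at about 50 mm. Fz rose from a free baseline of about -0.6 N to +3.5 N. The plate forces cannot be measured; from the spring figures I estimate about 5 to 6 N on the sprung plate.
- **Hold:** the opening was 15.7 mm on the 16 mm handle. The tool was vertical to under 0.001 rad, within 0.5 mm of the intended pose and at rest. The last pictures show the blade upright between both lips, and the blue and green gauges and the bystanders looked unmoved.
- **Disagreements:** the network's two-view estimates missed by up to 7 mm between rays (red handle, and the tip above the mouth). For the positions I used colour and wrist-camera measurements instead, which agreed to about 2 mm. Drag rose 0.2 to 0.4 N per mm, at or below the 0.4 to 0.6 stated, within sensor noise for the most part.

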